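# Rack the panel and hold the telescoping keeper bar out

### The job

Take the pale plywood panel out of the small wooden block on the right of the saw fence, stand it on edge, fully down in the one empty slot of the panel rack (green floor), and let go of it. Then pinch the upright black grip of the rack's telescoping keeper bar so that its red button is squeezed in, draw the bar out past its first stop to the second stop (fully out, in front of all the panels), and finish while still pinching the grip there, button squeezed: a spring pulls it back, and I will put in the locking pin while you hold. Leave the two dark panels standing in their slots and do not knock the other things on the saw table about.

Things in the scene. Friction and masses are not known exactly. Their poses are not given: they have to be found in the camera images.
- rack: Wooden panel rack, fixed; origin on the table under the middle slot's centre. Base x -80..80, y -80..105 mm, 12 mm thick. Three slots along y, at x = -50, 0, +50 mm, each 15 mm wide with rounded entries; fins y -50..50 mm, tops 60 mm above the table. Backboard 90 mm high at y = -70. Keeper bar parallel to x at y = +90, 50 mm above the table; its fixed dark tube, 29 mm thick, x +100..292
- panel: The pale plywood panel to be racked, 12 mm thick along its x, 120 mm long along its y, 100 mm high along its z; about 0.12 kg. Origin: centre of its underside
- panel_center (a point): Centre of the pale plywood panel (50 mm above its underside), with the panel's axes. At first the panel stands upright in the slot of the small wooden block
- block: Small wooden block, fixed, 70 mm along its x, 130 mm along its y; origin on the table under its centre. Its slot, 15 mm wide along its y axis, holds the pale panel upright; slot floor 10 mm, wall tops 28 mm above the table
- free_slot_floor (a point): Centre of the floor of the empty rack slot (thin green painted strip, 12 mm above the table); y runs along the slot, x across the slots, z up. A panel standing in the slot has its centre 50 mm above this point
- panel_b_center (a point): Centre of a dark wooden panel, same size as the pale one, already standing in one of the rack slots; stays there
- panel_c_center (a point): Centre of the other dark panel, standing in another rack slot; stays there
- grip_point (a point): Pinch point in the upper part of the upright black grip on the end of the keeper bar: 42 mm above the bar's axis, 92 mm above the table, half-way through the grip; axes as the rack's. The grip is 24 mm thick along x, 30 mm wide along y, its top 23 mm above this point. Pinch along x: one finger on the +x face, the other on the red button on the -x face
- keeper (a joint): How far the bar is drawn out, m: 0 stowed, 0.08 first stop, 0.16 second stop (fully out, hard end). Moves along the rack's -x. A spring draws it back with 1 to 2.6 N. Button not pressed: a latch blocks drawing out at 0 and at 0.08. Button kept pressed: it runs freely to the second stop, where nothing latches it
- keeper_button: Red button in the grip's -x face; origin at its centre, level with grip_point and 15 mm from it when released. 22 mm wide, 34 mm high, stands 8 mm out (grip plus button: 32 mm thick). Goes in 6 mm towards +x at about 6.5 N; the latch is free beyond 4.5 mm; springs out when let go
- tape: Yellow tape measure, 34x96x63 mm, a bystander; origin under its centre
- spool: String spool, 52 mm across, 60 mm high, a bystander; origin under its centre
- wax: Round brown wax tin, 77 mm across, 29 mm high, a bystander; origin under its centre
- oiler: Green oil can with a bent spout, 64x83x139 mm, a bystander; origin under its centre

How it is judged:
By the outcome, as a careful person would: the job done as asked, in the order asked, and still so for the second after the job is handed in, while the arm keeps its last pose, push and grip.
It also fails if it takes over 58 s, if anything falls off the work surface, if the arm or the gripper's body presses on something with over 40 N, if the wrist force passes 120 N, or if a joint passes its speed limit or range.

### The arm

A 6-joint arm with a two-finger parallel gripper is mounted at the origin on a cart in front of the work surface, level with it; the furniture and walls round the work are solid. World frame = base frame: x ahead of the robot, y to its left, z up, the work surface at z = 0. Lengths are in m, angles in degrees, forces in N, time in s.
With the tool pointing down it reaches from about 0.325 to 0.85 m from the base axis. Payload 15.5 kg.
Tool frame: the origin (TCP) lies at the very end of the fingers, on their centre line; the grasp point (between the pads) lies arm.grip_depth behind it (arm.grip_depth is the distance from the TCP to the grasp point, in m); z points along the fingers, y is the line along which they close (so a half turn about z gives the same grasp; the last joint's range is limited). The gripper opens to 91 mm and grips with 3 to 60 N. Pads are 32 mm wide; open, the fingers measure 118 mm over their backs; the gripper's body (76 mm by 178 mm) begins 60 mm behind the grasp point.
Start: joints at [65.575, 28.281, 77.091, -0, 74.628, -5.472], TCP at [0.203, 0.591, 0.214] pointing down, gripper open.
Joint ranges: [-166.48, 166.48], [-47.26, 123.95], [12.59, 153.08], [-70.14, 250.14], [6.76, 159.57], [-176.63, 176.63]. Speed limits (degrees/s): [108.29, 108.29, 147.25, 172.46, 172.46, 172.46].

### API

Orientations are given as a 3x3 rotation matrix whose columns are the frame's x, y, z axes.
In Python, from rig import arm gives the robot as it stands. Calls block until the motion is done:
- arm.move_to(position, orientation): joint-space move of the TCP to a pose.
- arm.move_l(position, orientation=None, feed=0.15): straight line of the TCP; orientation=None keeps the orientation; feed is the mean speed in m/s.
- arm.move_joints(angles): joint-space move.
- arm.grip(opening): finger opening in m; the grip force is fixed at half the most; returns when the fingers have stopped.
- arm.sleep(seconds).
- arm.solve_ik(position, orientation): joint angles nearest the present ones, or None.
- arm.snapshot(name): name is "side" or "top" or "wrist"; returns the picture (480x640x3 uint8, red, green, blue); there is no depth.
- arm.get_calibration(name): a dict with "intrinsics" (3x3 intrinsics, pixels), "cam_to_world" (4x4, takes a point from camera to world coordinates). Camera axes: x right, y down, z forward; pixel columns grow to the right and rows downward; lengths in m; the calibration is good to about 2 mm. A picture is of the moment at which its call begins: read the wrist's pose just before it. get_calibration takes no time and is no camera call; for the wrist camera it gives the pose at the moment of the call.
A pose or a line that the arm cannot do raises arm.Unreachable and nothing moves.
- arm.sign_off(): hands the job in; it is judged then, once.
Readings, each from a call of its own:
- arm.current_t(): time.
- arm.current_joint_positions(): joint angles.
- arm.current_dq(): joint speeds.
- arm.current_tau(): joint torques, N m.
- arm.current_ee_pos(): TCP position.
- arm.current_tool_rot(): TCP orientation.
- arm.current_force(): force on the tool from outside, world axes, zero at the start.
- arm.current_torque(): the same for the moment, N m.
- arm.current_width(): finger opening in m.
- arm.current_grasp_force(): force on a finger pad.
Only numpy, scipy, OpenCV 4.12 (cv2) and the standard library are available. Lean on these libraries where they do the work, as an engineer would, in place of code of your own. Each camera call takes 0.05 s, during which the arm holds its last target. There are 200 camera calls.

## Working session

There is one attempt and no reset: what is moved stays moved. The work goes in short steps, each a Python script; the robot and the scene stay as the last script left them, time stands still between calls to the robot, and variables do not carry over. Pictures are saved under pics/ and viewed, at most 10 in all, crops included, and the job is handed in when it is done.

```bash
mkdir -p pics; ls
python3 - <<'E'
from rig import arm
import cv2
for n in("top","side"):
    cv2.imwrite(f"pics/{n}0.png",arm.snapshot(n)[:,:,::-1]); c=arm.get_calibration(n); print(n,c["intrinsics"],c["cam_to_world"])
print(arm.grip_depth,arm.current_tool_rot(),arm.current_t())
E
```

```text
pics
top [[573.9316371    0.         323.29830496]
 [  0.         573.9316371  234.83935201]
 [  0.           0.           1.        ]] [[ 1.81191246e-02 -9.86395334e-01  1.63388932e-01  4.07352211e-01]
 [-9.99829623e-01 -1.84515130e-02 -5.16857766e-04  1.24672260e-02]
 [ 3.52459908e-03 -1.63351729e-01 -9.86561600e-01  1.24200317e+00]
 [ 0.00000000e+00  0.00000000e+00  0.00000000e+00  1.00000000e+00]]
side [[475.49269162   0.         318.54643322]
 [  0.         475.49269162 241.22160738]
 [  0.           0.           1.        ]] [[ 0.93113273 -0.23939728  0.27510139  0.30992327]
 [-0.36442801 -0.58276235  0.72634721 -0.68635584]
 [-0.01356681 -0.77658031 -0.62987218  0.71129932]
 [ 0.          0.          0.          1.        ]]
0.0188 [[-9.45775229e-01  3.24821485e-01 -4.67750348e-04]
 [ 3.24821795e-01  9.45774755e-01 -9.56761455e-04]
 [ 1.31609795e-04 -1.05681679e-03 -9.99999433e-01]] 0.1
```

View pics/top0.png

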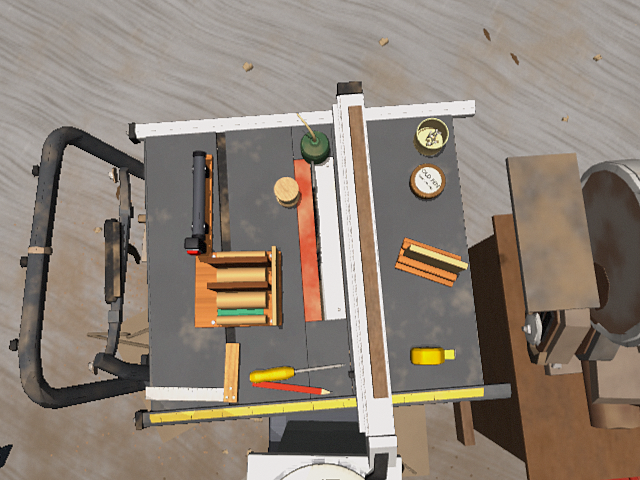

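View pics/side0.png

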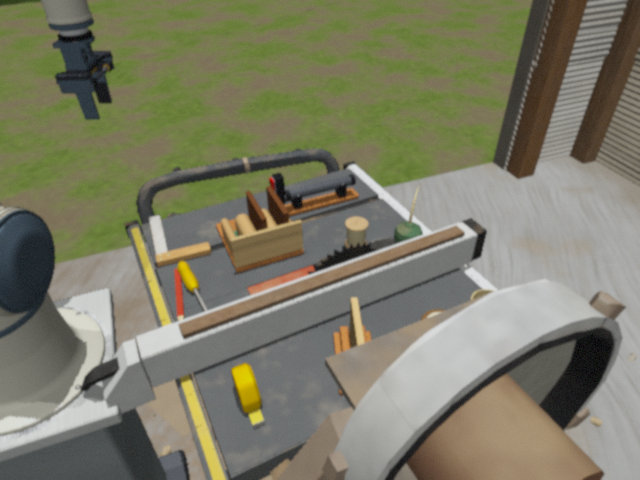

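Run:
```python
import cv2,numpy as np
a=cv2.imread("pics/top0.png")
o=np.zeros((600,800,3),np.uint8)
o[:,:450]=cv2.resize(a[140:340,150:300],None,fx=3,fy=3,interpolation=2)
o[:350,450:]=cv2.resize(a[225:295,390:460+0],None,fx=5,fy=5,interpolation=2)
s=cv2.imread("pics/side0.png")
o[350:600,450:]=cv2.resize(s[290:365,320:425],(350,250),interpolation=2)
cv2.imwrite("pics/crop0.png",o)
```

```text
(no output)
```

View pics/crop0.png

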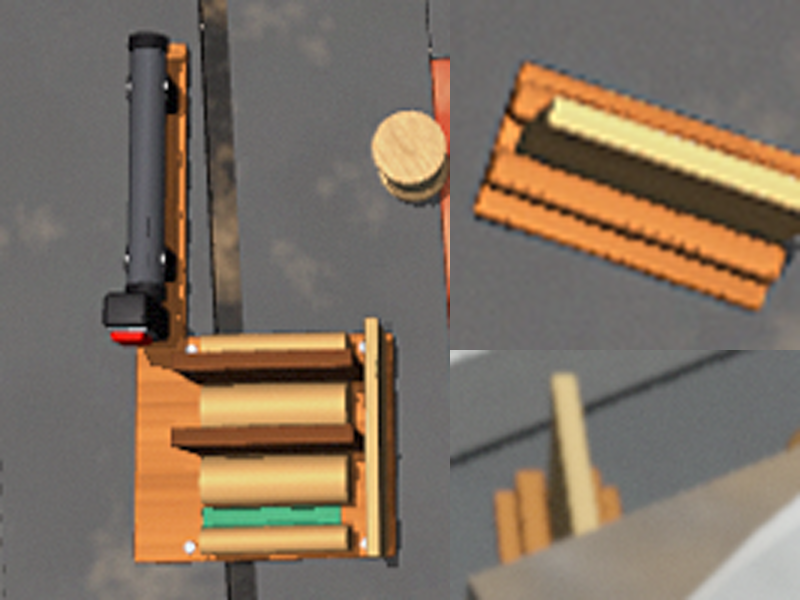

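```bash
cat > h.py <<'E'
from rig import arm
import numpy as np, cv2
def ray(n,p,c=None):
    c=c or arm.get_calibration(n); T=np.array(c["cam_to_world"]); d=T[:3,:3]@np.linalg.solve(c["intrinsics"],[p[0],p[1],1]); return T[:3,3],d
def at(n,p,z,c=None):
    o,d=ray(n,p,c); return o+d*(z-o[2])/d[2]
def tri(a,b):
    (o1,d1),(o2,d2)=ray("top",a),ray("side",b)
    s=np.linalg.lstsq(np.c_[d1,-d2],o2-o1,rcond=None)[0]; p,q=o1+s[0]*d1,o2+s[1]*d2
    return (p+q)/2,np.linalg.norm(p-q)
def proj(n,P,c=None):
    c=c or arm.get_calibration(n); T=np.linalg.inv(c["cam_to_world"]); q=c["intrinsics"]@(T[:3,:3]@np.array(P)+T[:3,3]); return q[:2]/q[2]
def down(yaw):  # finger closing axis (tool y) at yaw deg in world
    a=np.radians(yaw); y=np.array([np.cos(a),np.sin(a),0]); z=np.array([0,0,-1.]); return np.c_[np.cross(y,z),y,z]
E
python3 - <<'E'
from h import *
np.set_printoptions(precision=4,suppress=True)
for n,p,z in [("base LL",(195,326.7),.012),("base LR",(282,327.3),.012),("green L",(217.7,312),.012),("green R",(263.7,312),.012),
 ("bb top bot",(274.3,325),.09),("bb top top",(273.7,246),.09),("grip top far L",(185,237),.115),("grip top R",(202,237),.115),("grip front top R",(201,249.5),.115),("grip front L",(185,249),.115),
 ("pan l1",(411,244.6),.11),("pan l2",(409.8,249.4),.11),("pan r",(467.5,266),.11),("blk A",(405,237.5),.028),("blk B",(395,267.5),.028),("blkC",(453,286.5),.028)]: print(n,at("top",p,z))
print(tri((357,107),(462,232)),tri((186.5,150),(353,172)))
E
```

```text
base LL [0.4091 0.2795 0.012 ]
base LR [0.4112 0.0956 0.012 ]
green L [0.4408 0.233  0.012 ]
green R [0.4426 0.1354 0.012 ]
bb top bot [0.4152 0.1057 0.09  ]
bb top top [0.5733 0.112  0.09  ]
grip top far L [0.5845 0.2866 0.115 ]
grip top R [0.5851 0.2529 0.115 ]
grip front top R [0.56   0.2535 0.115 ]
grip front L [0.5605 0.2852 0.115 ]
pan l1 [ 0.5784 -0.1634  0.11  ]
pan l2 [ 0.5687 -0.1609  0.11  ]
pan r [ 0.5375 -0.2752  0.11  ]
blk A [ 0.6059 -0.1634  0.028 ]
blk B [ 0.5409 -0.1418  0.028 ]
blkC [ 0.5028 -0.2644  0.028 ]
(array([ 0.8741, -0.0545,  0.0883]), np.float64(0.0003378052634654847)) (array([0.7856, 0.3082, 0.055 ]), np.float64(0.005024959144240117))
```

Run:
```python
from h import *
import pickle
arm.move_to([.45,.19,.34],down(1.5))
C={}
def shot(k):
    C[k]=arm.get_calibration("wrist"); cv2.imwrite(f"pics/{k}.png",arm.snapshot("wrist")[:,:,::-1])
shot("wr"); arm.move_to([.5555,-.2187,.26],down(-17.7)); shot("wp")
pickle.dump(C,open("C.pkl","wb"))
print(C["wr"]["cam_to_world"],C["wr"]["intrinsics"],arm.current_t(),arm.current_joint_positions())
```

```text
[[ 9.99620183e-01  2.65843487e-02  7.26369477e-03  4.48406126e-01]
 [ 2.75571673e-02 -9.61324524e-01 -2.74036061e-01  2.68108445e-01]
 [-3.02302287e-04  2.74132144e-01 -9.61691986e-01  5.10468841e-01]
 [ 0.00000000e+00  0.00000000e+00  0.00000000e+00  1.00000000e+00]] [[351.8058605    0.         322.15413228]
 [  0.         351.8058605  238.36490843]
 [  0.           0.           1.        ]] 3.5583 [-2.71135391e+01  2.36598058e+01  7.75221245e+01  1.19695333e-02
  7.87927875e+01 -9.50455993e+00]
```

View pics/wr.png

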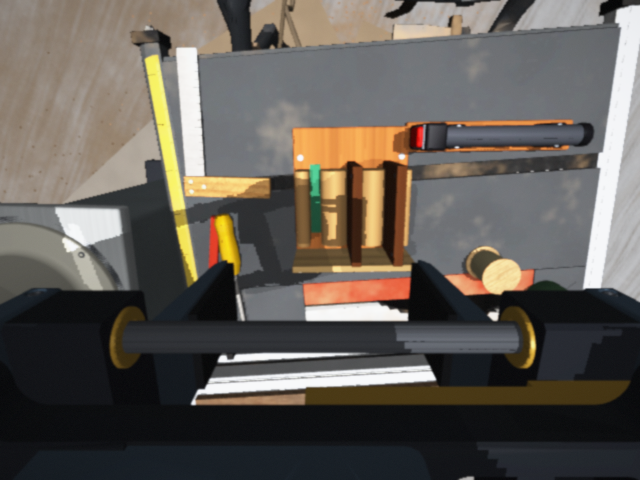

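View pics/wp.png

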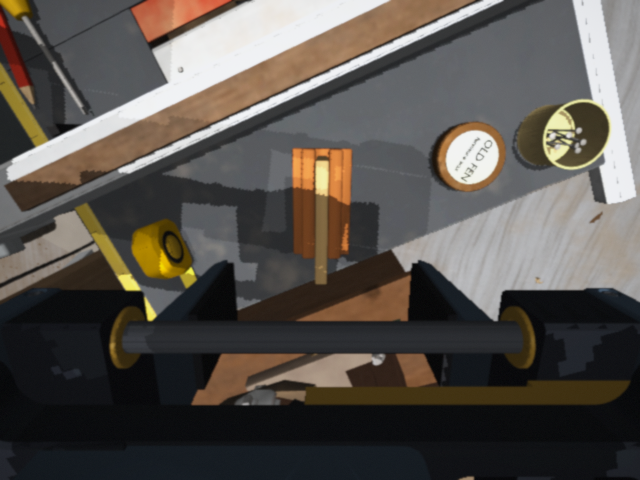

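Run:
```python
from h import *
import pickle
C=pickle.load(open("C.pkl","rb"))
np.set_printoptions(precision=4,suppress=True)
for n,k,p,z in [("pan near","wp",(322,157),.11),("pan far","wp",(321,284),.11),
 ("green a","wr",(316,165),.012),("green b","wr",(317,233),.012),("base UL","wr",(293.5,128),.012),("base LL","wr",(293.5,263),.012),("bb L","wr",(292,272),.09),("bb R","wr",(411.5,270),.09),
 ("grip top c","wr",(435,136),.115),("tube end","wr",(592,133),.05),("fin1 topL","wr",(300,170),.06)]: print(n,at(k,p,z,C[k]))
w=cv2.imread("pics/wr.png")[95:295,270:470]; p=cv2.imread("pics/wp.png")[140:290,280:360]
o=np.zeros((600,800,3),np.uint8); o[:,:560]=cv2.resize(w[:,:187],(560,600),interpolation=2); o[:450,560:]=cv2.resize(p,(240,450),interpolation=2)
cv2.imwrite("pics/crop1.png",o)
```

```text
pan near [ 0.575  -0.1592  0.11  ]
pan far [ 0.5371 -0.2752  0.11  ]
green a [0.4407 0.2319 0.012 ]
green b [0.4444 0.134  0.012 ]
base UL [0.4092 0.2801 0.012 ]
base LL [0.4102 0.0864 0.012 ]
bb L [0.4143 0.1026 0.09  ]
bb R [0.5666 0.1095 0.09  ]
grip top c [0.57   0.2736 0.115 ]
tube end [0.7863 0.2836 0.05  ]
fin1 topL [0.4214 0.2286 0.06  ]
```

View pics/crop1.png

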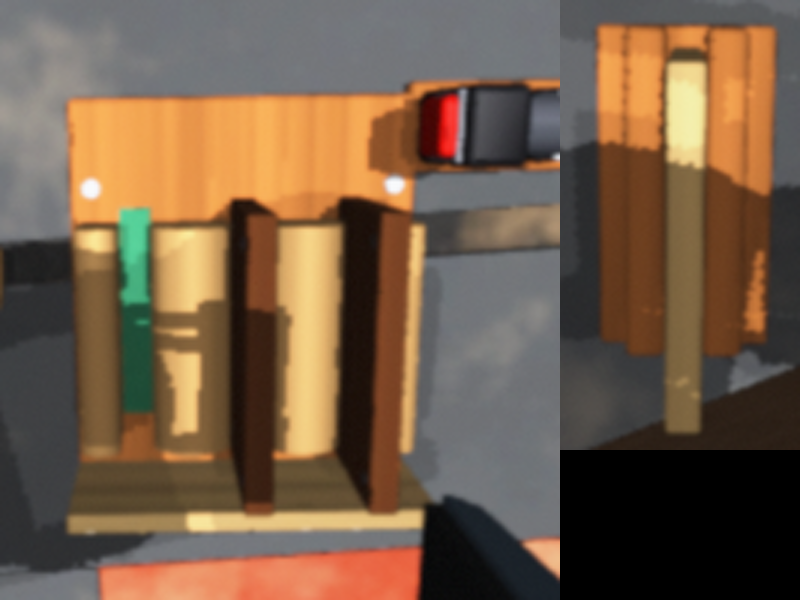

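Run:
```python
from h import *
import pickle
C=pickle.load(open("C.pkl","rb"))
np.set_printoptions(precision=4,suppress=True)
w=lambda x,y,z:at("wr",(270+x/3,95+y/3),z,C["wr"])
t=lambda x,y,z:at("top",(150+x/3,140+y/3),z)
for n,p in dict(b1=w(258,213,.112),b2=w(258,512,.112),c1=w(393,212,.112),c2=w(383,510,.112),g1=w(136,208,.012),g2=w(138,410,.012),
  finL1=w(97,228,.06),finL2=w(99,453,.06),finM1=w(190,226,.06),finM2=w(191,455,.06),
  tb1=t(172,435,.112),tb2=t(357,433,.112),tf1=t(200,538,.06),tf2=t(348,538,.06),gripR=w(528,165,.115),gripL=w(524,90,.115),butt=w(438,128,.092),gripface=w(465,125,.115)).items(): print(n,p)
for P in (at("wp",(280+(685-560)/3,140+60/3),.11,C["wp"]),at("wp",(280+(683-560)/3,140+433/3),.11,C["wp"])): print(P)
```

```text
b1 [0.4867 0.2393 0.112 ]
b2 [0.4931 0.1215 0.112 ]
c1 [0.5368 0.241  0.112 ]
c2 [0.5432 0.1238 0.112 ]
g1 [0.4397 0.2328 0.012 ]
g2 [0.4429 0.136  0.012 ]
finL1 [0.4244 0.2275 0.06  ]
finL2 [0.4264 0.1284 0.06  ]
finM1 [0.4635 0.2294 0.06  ]
finM2 [0.4676 0.1286 0.06  ]
tb1 [0.4903 0.238  0.112 ]
tb2 [0.4938 0.1169 0.112 ]
tf1 [0.4247 0.2258 0.06  ]
tf2 [0.4265 0.1254 0.06  ]
gripR [0.5837 0.2593 0.115 ]
gripL [0.579  0.2852 0.115 ]
butt [0.5555 0.2715 0.092 ]
gripface [0.5593 0.2726 0.115 ]
[ 0.5739 -0.1616  0.11  ]
[ 0.5369 -0.2756  0.11  ]
```

Run:
```python
from h import *
import pickle
R=down(-18.0)
arm.move_l([.5554,-.2186,.12],R,feed=.2); arm.move_l([.5554,-.2186,.0712],R,feed=.1)
arm.grip(0.0); print(arm.current_width(),arm.current_grasp_force(),arm.current_force())
arm.move_l([.5554,-.2186,.26],feed=.15); print(arm.current_width(),arm.current_force())
R=down(2.1)
arm.move_to([.441,.179,.26],R)
arm.move_l([.441,.179,.150],feed=.15)
c=arm.get_calibration("wrist");pickle.dump(c,open("c2.pkl","wb"))
cv2.imwrite("pics/hov_w.png",arm.snapshot("wrist")[:,:,::-1])
cv2.imwrite("pics/hov_t.png",arm.snapshot("top")[:,:,::-1])
print(arm.current_ee_pos(),arm.current_width(),arm.current_t())
w=cv2.imread("pics/hov_w.png"); t=cv2.imread("pics/hov_t.png"); s=arm.snapshot("side")[:,:,::-1]
o=np.zeros((600,800,3),np.uint8); o[:480,:560]=cv2.resize(w[0:240,180:460],None,fx=2,fy=2,interpolation=2)
o[:360,560:]=cv2.resize(t[220:340,190:270+0],(240,360),interpolation=2); o[360:600,500:]=cv2.resize(s[180:280,210:335],(300,240),interpolation=2)
cv2.imwrite("pics/crop2.png",o)
```

```text
0.0119113098793024 29.999613761901855 [ 0.09858648 -0.08105125 -1.39024569]
0.01208902137458886 [-0.46938881  0.44438407 -0.94276424]
[0.44162631 0.17908202 0.15082679] 0.012318675636289345 10.15
```

View pics/crop2.png

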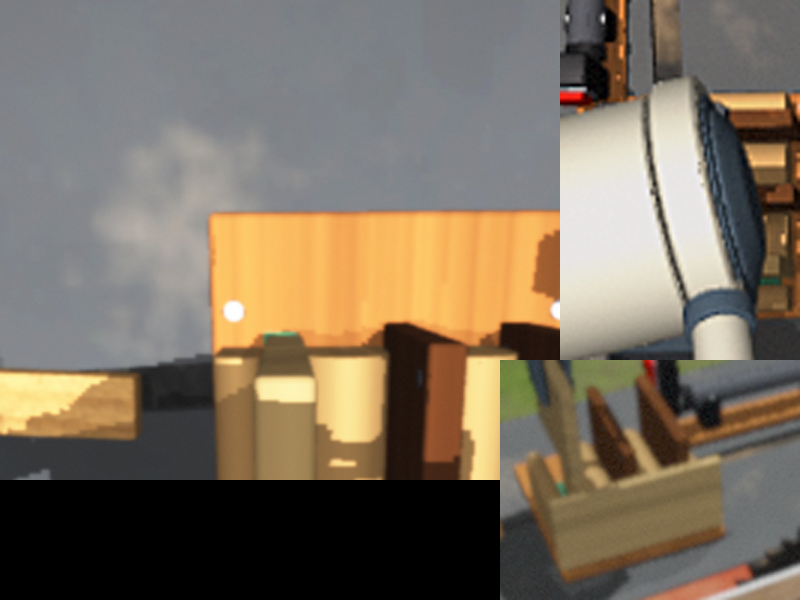

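Run:
```python
from h import *
import pickle
c=pickle.load(open("c2.pkl","rb"))
np.set_printoptions(precision=4,suppress=True)
f=lambda x,y,z:at("",(180+x/2,y/2),z,c)
print("green",f(264,335,.012),f(298,335,.012)); print("pan top",f(256,378,.1888),f(313,378,.1888)); print("pan bot",f(263,345,.0888),f(304,345,.0888))
print("finL",f(216,350,.06),f(256,350,.06),"finM",f(314,348,.06),f(387,348,.06)); print("baseUL",f(209,213,.012))
print("b top end",f(429,345,.112),f(466,345,.112))
print(arm.current_tool_rot())
```

```text
green [0.4317 0.2316 0.012 ] [0.4463 0.2322 0.012 ]
pan top [0.4347 0.2377 0.1888] [0.4454 0.2381 0.1888]
pan bot [0.4333 0.2345 0.0888] [0.4467 0.235  0.0888]
finL [0.4154 0.2294 0.06  ] [0.4301 0.2299 0.06  ] finM [0.4513 0.2314 0.06  ] [0.4781 0.2324 0.06  ]
baseUL [0.4076 0.2803 0.012 ]
b top end [0.4826 0.2385 0.112 ] [0.4935 0.2389 0.112 ]
[[-0.0366  0.9993  0.0015]
 [ 0.9993  0.0366  0.0004]
 [ 0.0004  0.0016 -1.    ]]
```

Run:
```python
from h import *
np.set_printoptions(precision=4,suppress=True)
f0=arm.current_force()
for z in (.128,.115,.105,.095,.085,.078,.0745):
    arm.move_l([.4400,.179,z],feed=.06); df=arm.current_force()-f0
    print(z,arm.current_ee_pos(),df,arm.current_torque(),arm.current_width())
    if np.abs(df).max()>12: break
print(arm.current_t())
```

```text
0.128 [0.4399 0.179  0.1278] [0.5194 0.6596 0.3653] [-0.1375  0.0658  0.0236] 0.01169026985096458
0.115 [0.4397 0.1789 0.1146] [-0.3414  0.885  -0.2975] [-0.0377  0.0388 -0.0086] 0.011734550223468138
0.105 [0.4397 0.1789 0.1046] [ 0.5136  0.3456 -0.206 ] [-0.1051  0.1013 -0.0321] 0.011488271619991256
0.095 [0.4397 0.1789 0.0946] [ 1.3639 -0.0516 -0.5395] [-0.0979  0.0899  0.0125] 0.011729285896001494
0.085 [0.4397 0.1789 0.0846] [ 0.0118 -0.0608  0.3075] [-0.0532  0.0192 -0.0193] 0.011968280718064215
0.078 [0.4398 0.1789 0.0777] [ 0.7803 -0.2794 -0.9872] [-0.0515  0.0562  0.0029] 0.011622314606792647
0.0745 [0.44   0.179  0.0744] [ 0.7446 -0.5831  1.0549] [-0.0804  0.0249 -0.0169] 0.011779944343527539
12.55
```

Run:
```python
from h import *
import pickle
np.set_printoptions(precision=4,suppress=True)
arm.move_l([.440,.179,.0728],feed=.04); print(arm.current_force())
arm.grip(.028); print(arm.current_width())
arm.move_l([.440,.179,.2],feed=.15)
arm.move_to([.570,.2715,.23],down(2.1))
c=arm.get_calibration("wrist");pickle.dump(c,open("c3.pkl","wb"))
w=arm.snapshot("wrist")[:,:,::-1]; t=arm.snapshot("top")[:,:,::-1]
s=arm.snapshot("side")[:,:,::-1]
cv2.imwrite("pics/g_w.png",w)
o=np.zeros((600,800,3),np.uint8); o[:480,:500]=cv2.resize(w[40:280,200:450],None,fx=2,fy=2,interpolation=2)
o[:300,500:]=cv2.resize(s[170:280,215:325],(300,300),interpolation=2); o[300:,500:]=cv2.resize(t[240:340,190:290],(300,300),interpolation=2)
cv2.imwrite("pics/crop3.png",o); print(arm.current_t(),arm.current_ee_pos())
```

```text
[-0.1765  0.4607  4.4216]
0.027874229619718104
15.1 [0.5691 0.2708 0.2296]
```

View pics/crop3.png

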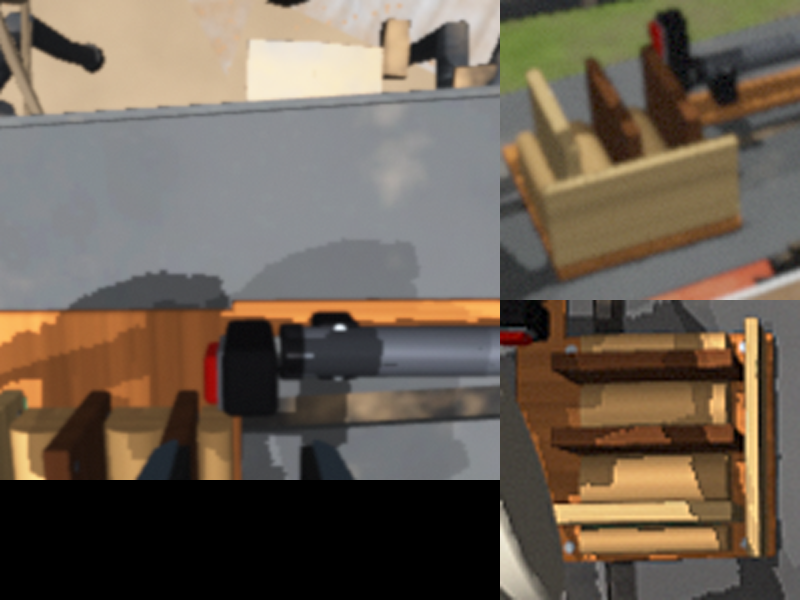

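Run:
```python
from h import *
import pickle
c=pickle.load(open("c3.pkl","rb"))
np.set_printoptions(precision=4,suppress=True)
f=lambda x,y,z:at("",(200+x/2,40+y/2),z,c)
for a in ((222,413,.115),(278,413,.115),(206,375,.092),(220,375,.092),(222,380,.115),(276,380,.115)): print(a,f(*a))
```

```text
(222, 413, 0.115) [0.5608 0.2601 0.115 ]
(278, 413, 0.115) [0.5845 0.261  0.115 ]
(206, 375, 0.092) [0.5526 0.2706 0.092 ]
(220, 375, 0.092) [0.5589 0.2708 0.092 ]
(222, 380, 0.115) [0.5604 0.2745 0.115 ]
(276, 380, 0.115) [0.5829 0.2754 0.115 ]
```

Run:
```python
from h import *
np.set_printoptions(precision=4,suppress=True)
arm.grip(.07)
arm.move_l([.569,.2735,.0745],down(2.1),feed=.12); print(arm.current_ee_pos(),arm.current_force())
f0=arm.current_force()
arm.grip(0.0); print(arm.current_width(),arm.current_grasp_force(),arm.current_force()-f0)
p=np.array([.569,.2735,.0745]); u=-np.array([np.cos(np.radians(2.1)),np.sin(np.radians(2.1)),0])
for d in (.01,.03,.06,.09,.12,.145):
    arm.move_l(p+u*d,feed=.06); df=arm.current_force()-f0
    print(d,arm.current_ee_pos(),df,arm.current_width(),arm.current_grasp_force())
    if np.abs(df).max()>15: break
cv2.imwrite("pics/pull.png",arm.snapshot("side")[:,:,::-1])
print(arm.current_t())
```

```text
[0.5694 0.2737 0.0752] [-0.6598  0.3106 -0.1258]
0.02508159002644464 29.99986857175827 [ 1.1227 -0.877  -0.2945]
0.01 [0.5584 0.2731 0.0745] [ 1.9007 -1.181   0.196 ] 0.025715429048071035 29.999102354049683
0.03 [0.5386 0.2723 0.0745] [ 2.2413 -3.0793 -0.2721] 0.02572896763689154 29.99916136264801
0.06 [0.509  0.271  0.0745] [ 2.1383 -5.8221  1.0668] 0.025343352208170276 29.999788999557495
0.09 [0.479  0.2697 0.0745] [ 2.0824 -7.1539  0.3735] 0.02588369155184887 29.999887347221375
0.12 [0.449  0.2685 0.0745] [ 3.3909 -9.8286  1.0856] 0.025729792139796363 29.99985784292221
0.145 [0.4239 0.2674 0.0745] [  3.6223 -12.0251   1.3948] 0.02530699701276372 29.99918818473816
21.4417
```

Run:
```python
from h import *
np.set_printoptions(precision=4,suppress=True)
p=np.array([.569,.2735,.0745]); u=-np.array([np.cos(np.radians(2.1)),np.sin(np.radians(2.1)),0]); off=np.array([0,-.002,0])
for d in (.147,.152,.155,.157,.159,.161,.163,.165,.167):
    arm.move_l(p+u*d+off,feed=.03); f=arm.current_force()
    print(d,arm.current_ee_pos(),f,arm.current_width())
    if f[0]>14 or abs(f[1])>15: break
print(arm.current_t())
```

```text
0.147 [0.4227 0.2672 0.0745] [ 2.0975  8.9071 -5.8321] 0.025887266147117054
0.152 [0.4175 0.267  0.0745] [ 1.3616  7.6612 -6.5398] 0.025526641573847767
0.155 [0.4145 0.2669 0.0745] [ 2.7873  7.6342 -6.9276] 0.025345613195276506
0.157 [0.4126 0.2668 0.0745] [ 1.5247  7.9724 -5.7129] 0.02570776024421577
0.159 [0.4106 0.2667 0.0745] [ 1.5651  8.1011 -5.2535] 0.025595609394563457
0.161 [0.4102 0.2667 0.0746] [ 11.6443   3.8578 -13.9212] 0.025538829890578513
0.163 [0.41   0.2668 0.0746] [ 23.6572   1.2209 -22.8342] 0.026268013558405943
23.2583
```

Run:
```python
from h import *
np.set_printoptions(precision=4,suppress=True)
p=np.array([.569,.2735,.0745]); u=-np.array([np.cos(np.radians(2.1)),np.sin(np.radians(2.1)),0]); off=np.array([0,-.002,0])
arm.move_l(p+u*.1622+off,feed=.03)
for _ in range(2): arm.sleep(.4); print(arm.current_ee_pos(),arm.current_force(),arm.current_width(),arm.current_grasp_force())
s=arm.snapshot("side")[:,:,::-1]; t=arm.snapshot("top")[:,:,::-1]
o=np.zeros((480,800,3),np.uint8); o[:,:400]=cv2.resize(s[140:290,200:325],(400,480),interpolation=2); o[:,400:]=cv2.resize(t[130:340,140:315],(400,480),interpolation=2)
cv2.imwrite("pics/end.png",o); print(arm.current_t())
```

```text
[0.4101 0.2668 0.0746] [ 18.1799   2.4508 -18.4108] 0.025956844148084135 29.996620416641235
[0.4101 0.2668 0.0746] [ 18.6043   2.4922 -18.2123] 0.026213110537086227 29.996597170829773
24.4083
```

View pics/end.png

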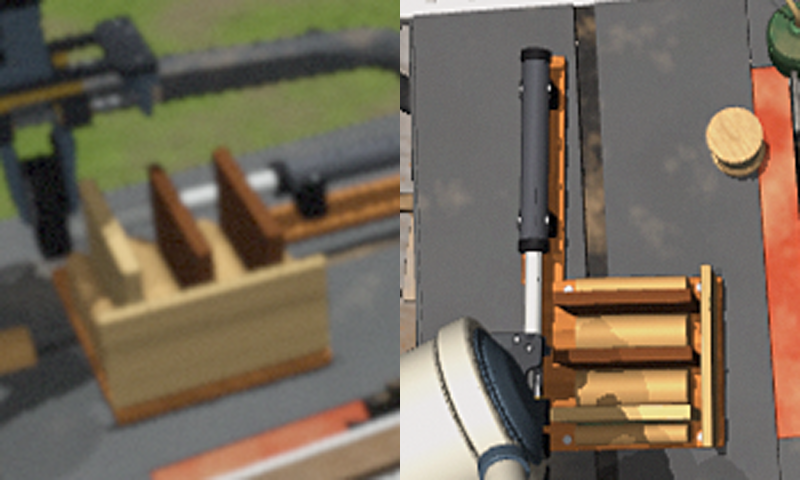

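```bash
python3 -c "
from rig import arm
print(arm.sign_off())"
```

```text
the job is handed in; nothing more can be done
None
```

The job is handed in: the pale panel is down in the empty slot and released, and the keeper bar is drawn about 160 mm to its hard second stop. The grip is still pinched there (26 mm wide, so the button is in) with about 18 N of pull, both dark panels are standing, and it took about 24 s.

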